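# Balance an unevenly packed carton on a letter scale

### The arm

A 7-joint arm with a two-finger parallel gripper is mounted at the origin on the work surface. World frame = base frame: x ahead of the robot, y to its left, z up, the work surface at z = 0. Lengths are in m, angles in rad, forces in N, time in s.
With the tool pointing down it reaches from about 0.425 to 0.875 m from the base axis. Payload 4.7 kg.
Tool frame: the origin (TCP) lies at the very end of the fingers, on their centre line; the grasp point (between the pads) lies 19 mm behind it; z points along the fingers, y is the line along which they close (so a half turn about z gives the same grasp; the last joint's range is limited). The gripper opens to 87 mm and grips with 3 to 60 N. Pads are 19 mm wide; open, the fingers measure 117 mm over their backs; the gripper's body (75 mm by 190 mm) begins 51 mm behind the grasp point.
Start: joints at [0.014, 0.321, -0.07, 1.45, 0.023, 1.371, -0.057], TCP at [0.65, -0, 0.199] pointing down, gripper open.
Joint ranges: [-2.86, 2.86], [-0.3, 2.09], [-1.38, 1.24], [0.06, 2.45], [-1.56, 4.7], [0.09, 2.05], [-2.69, 2.69]. Speed limits (rad/s): [2.57, 2.57, 3.14, 3.14, 3.14, 3.14, 3.14].

### API

Orientations are given as a rotation vector (axis times angle).
In Python, from bench import get_state, get_image, get_calibration, close_job gives the robot as it stands.
- The arm moves only by the shell command python3 -m crank 'ROWS' [FORCE]. ROWS is JSON, a list of rows, each a list of 5 numbers: the opening, from 0 (shut) to 1 (fully open), then the shift along the world's x, y, z in units of 0.2 m (1.0 is 0.2 m), then the turn about the world's z in units of 2 pi rad (1.0 is 2 pi rad). A call has 1 to 5 rows; each row is the pose to reach, as a shift and turn from the pose commanded when the call began, turning the shorter way round; what a row does not reach only later rows make up. A row lasts 1/8 s, in which the tool goes at most 62.5 mm and 10.7 degrees, less where a joint would pass 70% of its speed; a pose out of reach is approached as far as the arm can. A call with a number of a shift or a turn outside -1 to 1 is refused whole. A call with a gripper value outside its range is refused whole. The fingers move at their own pace and stop on an object; FORCE is the grip in N (left out, the last holds). Time passes only in rows, so rows that repeat a pose let the fingers close. It gives the time, the measured TCP pose, the force, the opening and the grip force at its end, in the units of the state.
- get_state(): the state, without advancing time (a new reading comes with each control period).
- get_image(name): name is "scene" or "side" or "wrist"; returns the picture (384x512x3 uint8, red, green, blue); there is no depth.
- get_calibration(name): a dict with "fovy" (degrees; the focal length in pixels is half the picture's height over the tangent of half this angle, whatever the lens; pixels are square), "cx", "cy" (the principal point, pixels), "R" (3x3) and "t" (3): a world point X has camera coordinates R X + t. Camera axes: x right, y down, z forward; pixel columns grow to the right and rows downward; lengths in m; the calibration is good to about 2 mm. The wrist camera is an equidistant fisheye: a pixel r from the principal point sees the ray r / f radians off the axis. A picture is of the moment at which its call begins: read the wrist's pose just before it. get_calibration takes no time and is no camera call; for the wrist camera it gives the pose at the moment of the call.
- close_job(): hands the job in; it is judged then, once.
The state is a dict: "time": time; "joint_positions": joint angles; "qd": joint speeds; "joint_torque": joint torques, N m; "position": TCP position; "tool_rot": TCP orientation; "ft_force": force on the tool from outside, world axes, zero at the start; "torque": the same for the moment, N m; "grip_width": opening from 0.0 (shut) to 1.0 (fully open); "grip_force": force on a finger pad.
Only numpy, scipy, OpenCV 4.12 (cv2) and the standard library are available. Lean on these libraries where they do the work, as an engineer would, in place of code of your own. Each camera call takes 0.05 s, during which the arm holds its last target. There are 200 camera calls.

### The job

Weigh the long cardboard carton on the letter scale. It is packed heavier towards one end and is far longer than the pan, so lift it just clear of the table at one place and then another until you find where it hangs level without tipping; take it by that place and set that place gently down on the middle of the little pan, so that it lies there level by itself with both ends in the air, and let go. Do not let it tip over or fall, do not push the pan down near its stop, and leave the other things where they are.

Things in the scene. Friction and masses are not known exactly. Their poses are not given: they have to be found in the camera images.
- carton_center (a point): centre of a long slim closed cardboard carton, 440 mm long (its x), 52 wide (y), 60 high (z), lying flat on the table; its underside is 30 mm below this point. 0.55 to 0.8 kg, unevenly packed, contents unseen: it balances 45 to 115 mm from this point along its length, to either side. The contents stay put unless it tips steeply; the walls bear a firm grip across the width anywhere
- scale: mechanical letter scale, grey housing 130 mm (x) by 108 mm (y) and 92 mm high, standing fast on the table; origin at the centre of its foot on the table. Its sloped dial faces its own +x; the pan stands on a stem above the housing, 25 mm towards its -x
- pan_top (a point): centre of the top face of the scale's flat round steel pan, 60 mm across and 5 mm thick, without a rim, 115 mm above the table when empty; the housing lies 27 mm below it
- scale_pan (a joint): how far the pan has sunk from its empty position, m: 0 empty, about 1 mm for every 1.5 N of load (the carton alone sinks it 3.5 to 5.5 mm), mechanical stop at 0.014 (21 N)
- tape_roll: roll of packing tape lying flat beside the scale, 96 mm across, 48 mm high; origin at the centre of its underside; not to be disturbed
- stapler: black desk stapler, 130 mm long, 55 mm high, on the scale's other side; origin at the centre of its underside; not to be disturbed
- masking_roll: roll of masking tape lying flat, 110 mm across, 36 mm high; origin at the centre of its underside; not to be disturbed
- scissors: scissors lying flat, about 200 mm long, 12 mm high; origin at the centre of its underside; not to be disturbed
- glue_stick: glue stick standing upright, 25 mm across, 88 mm high; origin at the centre of its underside; not to be disturbed
- water_bottle: drinking bottle, 72 mm across, 235 mm high, upright; origin at the centre of its underside; not to be disturbed
- pen_pot: white pot of markers, 76 mm across, 145 mm high with the markers; origin at the centre of its underside; not to be disturbed
- plant: small potted plant, pot 92 mm across, 180 mm high with its leaves; origin at the centre of its underside; not to be disturbed
Mind the look-alikes: they are no part of the job. Several things have the shape of the scale; the one meant has the colours described above.

How it is judged:
On the way, in this order (a step that is already met when the one before it is completed fails the run):
1. the carton has been lifted level, clear of the table, with its underside more than 10 mm up (height (world z) of carton_center above 0.04 m and angle between carton_center's own z axis and vertical below 0.1 rad and contact force between carton and table below 0.1 N and contact force between carton and scale below 0.1 N), for 0.2 s.
2. held by the place where it balances, the carton is brought level over the pan (the point between the fingers within 40 mm of the pan's centre, seen from above) (contact force between the fingers and carton above 1 N and horizontal distance between the grasp point and pan_top below 0.04 m and height (world z) of carton_center above 0.135 m and angle between carton_center's own z axis and vertical below 0.1 rad), for 0.2 s.
At the end, for the whole second after the job is handed in: the carton lies by itself on the pan, level within 0.06 rad, flat side down, its centre 125 to 155 mm above the table, its weight on the scale (pan sunk 2.5 to 8 mm), clear of the table, at rest and let go (angle between carton_center's own z axis and vertical below 0.06 rad and height (world z) of carton_center between 0.125 and 0.155 m and value of joint scale_pan between 0.0025 and 0.008 m and contact force between carton and scale above 3 N and contact force between carton and table below 0.05 N and contact force between carton and the fingers below 0.05 N and linear speed of carton below 0.02 m/s and angular speed of carton below 0.05 rad/s); the robot touches nothing.
It fails at once if the carton tips by more than 0.25 rad (angle between carton_center's own z axis and vertical above 0.25 rad).
It fails at once if the pan is pushed down more than 12 mm, near its stop (about 18 N) (value of joint scale_pan above 0.012 m).
It fails at once if a bystander is moved by more than 30 mm (distance of any of tape_roll, stapler, masking_roll, scissors, glue_stick, water_bottle, pen_pot, plant from where it was at the start of the episode above 0.03 m).
It also fails if it takes over 67 s, if anything falls off the work surface, if the arm or the gripper's body presses on something with over 40 N, if the wrist force passes 120 N, or if a joint passes its speed limit or range.

## Working session

There is one attempt and no reset: what is moved stays moved. The work goes in short steps, Python scripts to look and compute and a shell command to move; the robot and the scene stay as the last step left them, time stands still between calls to the robot, and variables do not carry over. Pictures are saved under pics/ and viewed, at most 10 in all, crops included, and the job is handed in when it is done.

```bash
mkdir -p pics; cat > h.py <<'E'
import numpy as np, cv2
from bench import *
def save(n,f):
    im=get_image(n); cv2.imwrite('pics/'+f,im[:,:,::-1]); return im
def ray(c,u,v):
    f=192/np.tan(np.radians(c['fovy'])/2); R=np.array(c['R']);t=np.array(c['t'])
    d=np.array([(u-c['cx'])/f,(v-c['cy'])/f,1.]); return -R.T@t, R.T@d
def onz(c,u,v,z):
    o,d=ray(c,u,v); return o+d*(z-o[2])/d[2]
def proj(c,X):
    f=192/np.tan(np.radians(c['fovy'])/2); p=np.array(c['R'])@np.array(X)+np.array(c['t'])
    return f*p[0]/p[2]+c['cx'], f*p[1]/p[2]+c['cy']
E
python3 - <<'E'
from h import *
a=save('scene','s0.png'); b=save('side','d0.png')
print(get_calibration('scene'),get_calibration('side'));print(get_state())
E
```

```text
{'fovy': 57.23037947902452, 'cx': 256.25644181115916, 'cy': 188.64419242171988, 'R': array([[-0.6281238 ,  0.77809482,  0.00538054],
       [ 0.51576249,  0.42151143, -0.74586672],
       [-0.58262299, -0.46572156, -0.66607348]]), 't': array([ 0.3509576 , -0.20545919,  1.47149795])} {'fovy': 50.79209646328282, 'cx': 257.2816764539129, 'cy': 196.86561462843324, 'R': array([[-0.98859199, -0.15057621, -0.00356083],
       [-0.08661734,  0.58770001, -0.80442908],
       [ 0.12322058, -0.79494371, -0.59403803]]), 't': array([0.5657615 , 0.12139765, 1.2704805 ])}
{'time': 0.1, 'joint_positions': array([ 0.0141157 ,  0.32172412, -0.0701233 ,  1.45156052,  0.02261175,
        1.37080025, -0.05693844]), 'qd': array([ 5.65149178e-04, -5.94981048e-04,  1.72005771e-03, -2.38594515e-03,
        3.61076426e-05, -1.11946772e-03, -3.16412582e-04]), 'joint_torque': array([ 1.37795760e-04, -4.92569017e+01, -4.06077392e-01, -3.13399816e+01,
       -6.42974046e-02,  3.95253638e-02,  6.49213871e-05]), 'position': array([ 6.49459669e-01, -4.12540589e-05,  1.97683528e-01]), 'tool_rot': array([-2.22062247e+00, -2.22065099e+00,  1.99360967e-03]), 'ft_force': array([ 0.19074944,  0.41629588, -0.11627169]), 'torque': array([-0.01024409,  0.00302872,  0.00325143]), 'grip_force': 0.0, 'grip_width': 1.000037816345494}
```

View pics/s0.png

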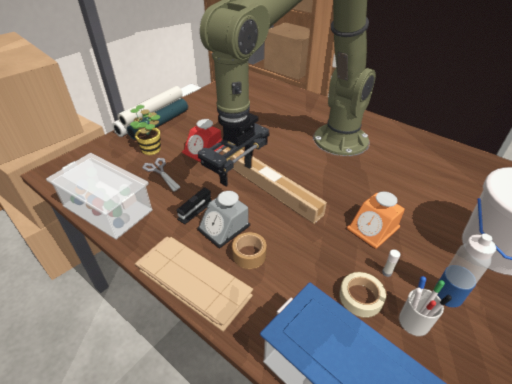

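View pics/d0.png

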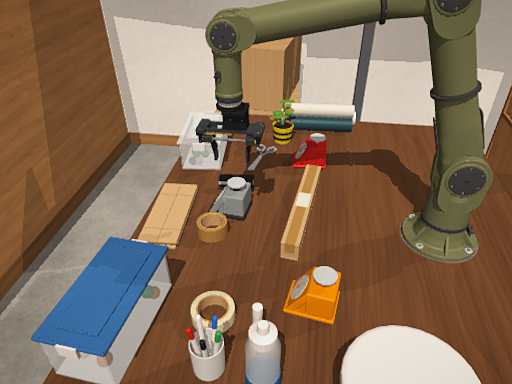

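Scene: the candidates for the scale are grey (224,215), red (203,138) and orange (377,218), so I choose the grey one. The candidates for the carton are the slim box (285,188) and the flat cardboard sheet (195,278), so I choose the slim box. Close crop next to check both choices.

```bash
python3 - <<'E'
from h import *
a=cv2.imread('pics/s0.png')[140:280,170:340]; b=cv2.imread('pics/d0.png')[140:280,190:340]
A=cv2.resize(a,None,fx=2.3,fy=4*.575,interpolation=2); B=cv2.resize(b,None,fx=2.6,fy=2.3,interpolation=2)
B=cv2.resize(b,None,fx=2.3,fy=2.3,interpolation=2)
a4=cv2.resize(a,(680,560),interpolation=2)
cv2.imwrite('pics/c0.png',np.hstack([A,B]))
cs,cd=get_calibration('scene'),get_calibration('side')
for n,c,f in (('scene',cs,'s0'),('side',cd,'d0')):
    im=cv2.imread(f'pics/{f}.png'); hsv=cv2.cvtColor(im,cv2.COLOR_BGR2HSV)
    # carton mask: light tan
    m=cv2.inRange(hsv,(8,60,110),(28,200,255)); k,l,s,ce=cv2.connectedComponentsWithStats(m)
    for i in range(1,k):
        if s[i,4]>150: print(n,'tan',s[i],ce[i].round())
    m=cv2.inRange(hsv,(0,0,130),(179,50,255)); k,l,s,ce=cv2.connectedComponentsWithStats(m)
    for i in range(1,k):
        if 60<s[i,4]<2000: print(n,'lt',s[i],ce[i].round(1),onz(c,*ce[i],.115).round(3))
E
```

```text
scene tan [291   0  22  14 191] [304.   6.]
scene tan [ 248    0   87  123 4172] [299.  78.]
scene tan [ 248   22   62   62 2367] [286.  52.]
scene tan [    0    32   512   352 65263] [243. 212.]
scene tan [483 269  29  15 178] [498. 276.]
scene tan [347 276  34  29 597] [362. 289.]
scene tan [483 361  29  23 287] [496. 375.]
scene lt [196 119  17  10 121] [204.2 123.1] [ 0.396 -0.388  0.115]
scene lt [498 131  14  30 220] [506.8 148.4] [-0.156  0.548  0.115]
scene lt [189 135  14  19 200] [195.3 143.8] [ 0.514 -0.313  0.115]
scene lt [259 166  23  16 181] [269.9 173.6] [ 0.479 -0.009  0.115]
scene lt [162 172  17  18 111] [170.2 181.4] [ 0.705 -0.225  0.115]
scene lt [ 200  191   48   53 1516] [224.6 216.2] [0.708 0.006 0.115]
scene lt [376 192  21  15 241] [386.2 198.5] [0.354 0.326 0.115]
scene lt [358 211  24  25 440] [369.5 223.3] [0.477 0.332 0.115]
scene lt [385 249  16  26 219] [392.2 260.9] [0.559 0.431 0.115]
scene lt [343 273  43  38 427] [363.8 292.6] [0.684 0.416 0.115]
scene lt [ 405  288   39   48 1141] [422.3 311.5] [0.647 0.536 0.115]
scene lt [277 298  16  16  75] [
[... 556 characters left out ...]
.]
side tan [481 176  31  93 802] [499. 212.]
side tan [338 291   7  54 169] [342. 313.]
side tan [ 281  315   27   69 1348] [296. 353.]
side tan [325 319  13  65 436] [330. 350.]
side tan [317 327   7  57 161] [319. 354.]
side tan [308 330   7  54 182] [311. 355.]
side tan [214 338  34  46 771] [235. 365.]
side lt [310 133  15   9  94] [317.7 136.5] [ 0.395 -0.386  0.115]
side lt [210 177  41  39 721] [232.8 195.2] [0.643 0.037 0.115]
side lt [296 192  15  15 161] [303.1 199.2] [0.427 0.026 0.115]
side lt [313 266  25  19 377] [325.  275.2] [0.355 0.328 0.115]
side lt [291 275  18  24 147] [300.1 286.5] [0.413 0.372 0.115]
side lt [ 189  314   36   67 1434] [206.8 353.1] [0.587 0.575 0.115]
```

View pics/c0.png

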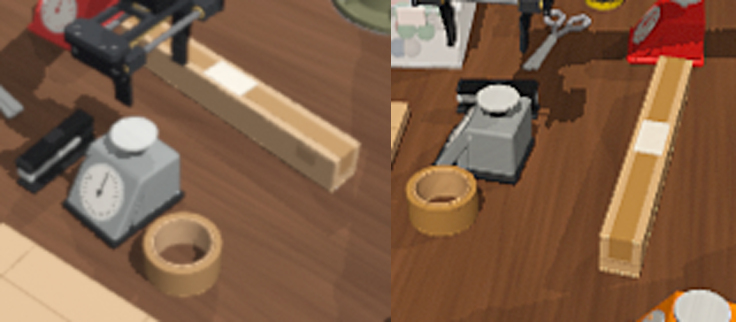

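The crop shows the grey scale with its dial towards +x, its pan at about side (236,183) and scene (228,198), with the slim carton beside it. In the side view the carton's top corners are at about (307,165), (320,166), (282,243) and (299,246).

```bash
python3 - <<'E'
from h import *
cs,cd=get_calibration('scene'),get_calibration('side')
print('pan',onz(cs,227.8,197.8,.115),onz(cd,236.5,182.6,.115))
for p in((307,164.8),(320.4,166),(282.2,242.6),(298.7,245.7)): print('side',onz(cd,*p,.06).round(3))
for p in((325.6,202.2),(313.5,212)): print('scene',onz(cs,*p,.06).round(3))
print('label',onz(cd,303.1,199.2,.06),onz(cs,269.9,173.6,.06))
# base stapler/tape rough
print('tape',onz(cd,212,222,.048),onz(cs,249,245,.048),'stapler',onz(cs,194,204,.05),onz(cd,237,178,.05))
E
```

```text
pan [ 0.64712616 -0.03701043  0.115     ] [ 0.64480566 -0.03259983  0.115     ]
side [ 0.426 -0.264  0.06 ]
side [ 0.377 -0.262  0.06 ]
side [0.474 0.169 0.06 ]
side [0.427 0.174 0.06 ]
scene [0.427 0.172 0.06 ]
scene [0.487 0.166 0.06 ]
label [ 0.42748777 -0.04840943  0.06      ] [ 0.42473347 -0.04847251  0.06      ]
tape [0.69958492 0.09473359 0.048     ] [0.70201109 0.08911712 0.048     ] stapler [ 0.68632931 -0.14920871  0.05      ] [ 0.66895789 -0.15429618  0.05      ]
```

```bash
python3 -m crank '[[1,-0.3,-0.08,-0.1,-0.01],[1,-0.6,-0.16,-0.2,-0.018],[1,-0.9,-0.235,-0.3,-0.018],[1,-0.95,-0.235,-0.35,-0.018],[1,-0.95,-0.235,-0.35,-0.018]]' 20; python3 -m crank '[[1,-0.165,0,0,0],[1,-0.165,0,0,0],[1,-0.165,0,0,0]]'
```

```text
time: 0.72
position: [0.4582, -0.0473, 0.1278]
tool_rot: [-2.343, -2.091, 0.002]
ft_force: [1.4, 0.5, 0.5]
grip_width: 0.999
grip_force: 0.0
time: 1.1
position: [0.4288, -0.0468, 0.1295]
tool_rot: [2.342, 2.092, 0.002]
ft_force: [-0.1, -0.4, 0.5]
grip_width: 0.999
grip_force: 0.0
```

```bash
python3 - <<'E'
from h import *
print(get_calibration('wrist')); save('wrist','w0.png')
E
```

```text
{'fovy': 65.70646984690485, 'cx': 250.8762867054559, 'cy': 194.48111009535813, 'R': array([[ 0.99379907, -0.1111619 ,  0.00253692],
       [-0.10740011, -0.9537617 ,  0.2807202 ],
       [-0.02878577, -0.27925194, -0.9597863 ]]), 't': array([-0.43103849, -0.01185832,  0.32315073])}
```

View pics/w0.png

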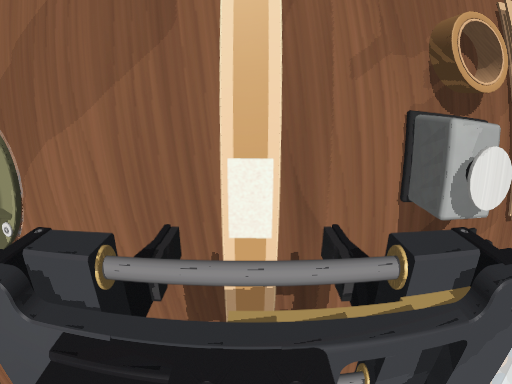

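The wrist view shows the carton centred between the fingers (edges at columns 220 and 282, fingers at 180 and 323) and parallel to them. Descending.

```bash
python3 -m crank '[[1,0,0,-0.25,0],[1,0,0,-0.45,0],[1,0,0,-0.54,0],[1,0,0,-0.54,0],[1,0,0,-0.54,0]]'; python3 -m crank '[[0.4,0,0,0,0],[0.4,0,0,0,0],[0.4,0,0,0,0],[0.4,0,0,0,0],[0.4,0,0,0,0]]' 40;python3 -c "
from h import *
s=get_state();print(s['ft_force'],s['torque'],s['grip_width'],s['position'])"
```

```text
time: 1.78
position: [0.4284, -0.047, 0.0216]
tool_rot: [2.342, 2.092, 0.002]
ft_force: [-0.3, 0.3, 0.3]
grip_width: 1.004
grip_force: 0.0
time: 2.4
position: [0.4275, -0.0471, 0.0209]
tool_rot: [2.343, 2.092, 0.001]
ft_force: [1.4, -0.2, 0.3]
grip_width: 0.591
grip_force: 40.0
[ 1.44859823 -0.15589346  0.32513148] [-0.00902566 -0.14606698  0.04961114] 0.5909047127897614 [ 0.42745893 -0.04707619  0.02088356]
```

```bash
python3 -m crank '[[0.4,0,0,0.015,0],[0.4,0,0,0.03,0],[0.4,0,0,0.03,0],[0.4,0,0,0.03,0],[0.4,0,0,0.03,0]]' ;python3 -c "
from h import *
s=get_state();print(s['ft_force'],s['torque'],s['position'])"
```

```text
time: 3.02
position: [0.4267, -0.047, 0.0264]
tool_rot: [-2.343, -2.092, 0.001]
ft_force: [0.9, -0.3, -5.7]
grip_width: 0.592
grip_force: 40.0
[ 0.87952729 -0.25722525 -5.68348249] [ 0.39523413  0.02052282 -0.05652504] [ 0.42666246 -0.04697397  0.02641706]
```

```bash
python3 -m crank '[[0.4,0,0,-0.02,0],[0.4,0,0,-0.03,0],[0.4,0,0,-0.03,0],[1,0,0,-0.03,0],[1,0,0,-0.03,0]]' ; python3 -m crank '[[1,0,0,0,0],[1,-0.021,-0.185,0,0],[1,-0.0425,-0.372,0,0],[1,-0.0425,-0.372,0,0],[1,-0.0425,-0.372,0,0]]';python3 -m crank '[[0.4,0,0,0,0],[0.4,0,0,0,0],[0.4,0,0,0,0],[0.4,0,0,0,0],[0.4,0,0,0,0]]' 40;python3 -m crank '[[0.4,0,0,0.015,0],[0.4,0,0,0.03,0],[0.4,0,0,0.03,0],[0.4,0,0,0.03,0],[0.4,0,0,0.03,0]]' ;python3 -c "
from h import *
s=get_state();print(s['ft_force'],s['torque'],s['position']);save('side','d1.png')"
```

```text
time: 3.65
position: [0.4278, -0.0475, 0.0212]
tool_rot: [2.342, 2.091, 0.001]
ft_force: [0.5, 0.7, 0.3]
grip_width: 0.736
grip_force: 0.0
time: 4.28
position: [0.4187, -0.1209, 0.0207]
tool_rot: [-2.343, -2.092, -0.001]
ft_force: [0.7, -0.3, -0.0]
grip_width: 1.0
grip_force: 0.0
time: 4.9
position: [0.4187, -0.1213, 0.0207]
tool_rot: [2.343, 2.092, 0.0]
ft_force: [0.2, -0.2, -0.1]
grip_width: 0.592
grip_force: 40.0
time: 5.52
position: [0.4183, -0.1214, 0.0265]
tool_rot: [-2.343, -2.092, 0.0]
ft_force: [0.3, -0.2, -6.5]
grip_width: 0.593
grip_force: 40.0
[ 0.26369441 -0.19321642 -6.49582749] [-0.00935864  0.03784467 -0.01591978] [ 0.41834634 -0.12140569  0.02653664]
```

```bash
for i in 1 2 3 4 5; do python3 -m crank '[[0.4,0,0,0.025,0]]' >/dev/null; python3 -c "
from h import *
s=get_state();print(s['ft_force'],s['torque'],s['position'])"; done
```

```text
[ 0.1189117  -0.32890388 -4.99470808] [0.05376858 0.00509856 0.01160065] [ 0.41800887 -0.12132419  0.03146713]
[-0.25296511 -0.11901544 -6.16959196] [ 0.02995056 -0.01166524 -0.01915381] [ 0.41861666 -0.1214418   0.03708265]
[-0.2544739   0.13672422 -6.24376606] [ 0.03620837 -0.00912128  0.01477335] [ 0.41869748 -0.12147644  0.04222032]
[-4.10453749e-01  1.29599469e-04 -6.33806345e+00] [ 0.01821241  0.00689334 -0.02109163] [ 0.41864325 -0.12145003  0.04719595]
[ 0.06987109  0.34523644 -7.46642962] [ 0.06149984 -0.04058498  0.03567073] [ 0.41856349 -0.12144344  0.0521086 ]
```

View pics/d1.png

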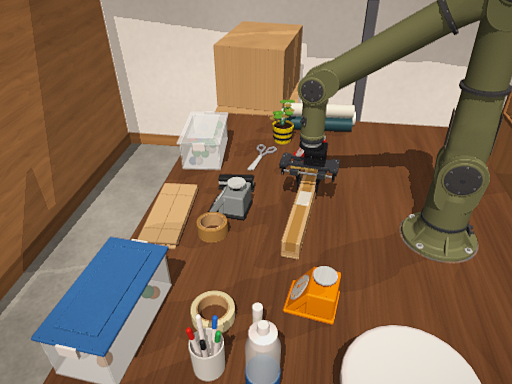

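```bash
python3 -m crank '[[0.4,0,0,0.1,0],[0.4,0,0,0.25,0],[0.4,0,0,0.4,0],[0.4,0,0,0.53,0],[0.4,0,0,0.6,0]]' 50; for i in 1 2 3 4 5 6; do python3 -m crank '[[0.4,0,0,0,0],[0.4,0,0,0,0]]' >/dev/null; python3 -c "
from h import *
s=get_state();print(s['ft_force'],s['torque'],s['position'])"; done
```

```text
time: 6.82
position: [0.4192, -0.1216, 0.1732]
tool_rot: [2.342, 2.091, 0.002]
ft_force: [1.0, 0.3, -5.4]
grip_width: 0.589
grip_force: 50.0
[-0.24831413  0.45409874 -6.25602004] [ 0.03154161  0.02807026 -0.01027375] [ 0.41760712 -0.12123697  0.17043858]
[-0.62306406  0.14433159 -5.60152658] [ 0.05391467  0.01848941 -0.02282769] [ 0.41807659 -0.12133838  0.17092858]
[-0.97888704 -0.05689204 -5.52603895] [0.07384733 0.01568002 0.03671849] [ 0.41848448 -0.12141997  0.17158751]
[-0.1224958   0.53774669 -6.70617226] [ 0.00889732  0.01536647 -0.0106065 ] [ 0.4185136  -0.12142715  0.17170611]
[-0.65421596  0.89433777 -6.43361447] [ 0.0615663  -0.0227206   0.00522371] [ 0.4185402  -0.12141416  0.17171127]
[-0.58912656  0.15836444 -5.95924182] [0.05966384 0.04179679 0.02590813] [ 0.41856327 -0.12143498  0.17172853]
```

```bash
python3 -m crank '[[0.4,0.06,0.03,0,0],[0.4,0.18,0.08,0,0],[0.4,0.32,0.13,0,0],[0.4,0.46,0.19,0,0],[0.4,0.6,0.25,0,0]]';python3 -m crank '[[0.4,0.14,0.055,0,0],[0.4,0.28,0.11,0,0],[0.4,0.4,0.16,0,0],[0.4,0.49,0.2,0,0],[0.4,0.54,0.217,0,0]]';python3 -m crank '[[0.4,0,0,0,0],[0.4,0,0,0,0],[0.4,0,0,0,0]]'; python3 - <<'E'
from h import *
a=save('scene','s1.png');b=save('side','d2.png')
s=get_state();print(s['ft_force'],s['torque'],s['position'])
cv2.imwrite('pics/c1.png',np.hstack([cv2.resize(a[110:290,130:320],None,fx=2,fy=2)[:,:,::-1],cv2.resize(b[90:270,160:350],None,fx=2,fy=2)[:,:,::-1]]))
E
```

```text
time: 8.95
position: [0.5403, -0.0702, 0.1714]
tool_rot: [-2.343, -2.093, -0.001]
ft_force: [0.1, -0.1, -6.0]
grip_width: 0.593
grip_force: 50.0
time: 9.57
position: [0.6478, -0.0261, 0.1707]
tool_rot: [-2.341, -2.094, -0.0]
ft_force: [-0.6, 0.2, -6.5]
grip_width: 0.591
grip_force: 50.0
time: 9.95
position: [0.646, -0.0287, 0.1719]
tool_rot: [2.344, 2.091, -0.0]
ft_force: [0.5, 0.7, -6.6]
grip_width: 0.592
grip_force: 50.0
[ 0.32002844 -0.1851586  -5.45428703] [ 0.06211966 -0.018252   -0.03016739] [ 0.64622337 -0.0284542   0.17201436]
```

View pics/c1.png

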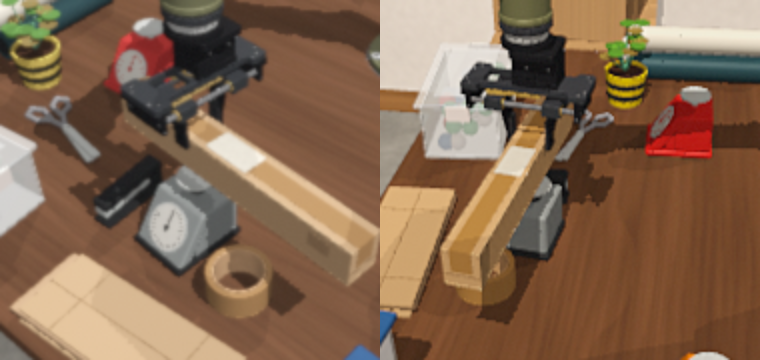

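The carton is level over the pan: the pan shows below it at scene crop (195,185), and the pen pot and plant are well clear. Lowering gently.

```bash
python3 -m crank '[[0.4,0,0,-0.04,0],[0.4,0,0,-0.08,0],[0.4,0,0,-0.12,0],[0.4,0,0,-0.15,0],[0.4,0,0,-0.16,0]]'; python3 -m crank '[[0.4,0,0,-0.005,0],[0.4,0,0,-0.01,0],[0.4,0,0,-0.015,0],[0.4,0,0,-0.015,0],[0.4,0,0,-0.015,0]]'; python3 -m crank '[[0.4,0,0,-0.005,0],[0.4,0,0,-0.01,0],[0.4,0,0,-0.01,0],[0.4,0,0,-0.01,0]]'
```

```text
time: 10.68
position: [0.6462, -0.028, 0.1389]
tool_rot: [-2.343, -2.092, 0.001]
ft_force: [-0.4, -0.3, -5.7]
grip_width: 0.588
grip_force: 50.0
time: 11.3
position: [0.6466, -0.0281, 0.1368]
tool_rot: [2.343, 2.092, 0.0]
ft_force: [0.4, -0.5, -5.4]
grip_width: 0.591
grip_force: 50.0
time: 11.8
position: [0.6466, -0.028, 0.1349]
tool_rot: [2.343, 2.092, 0.0]
ft_force: [0.5, 0.8, -5.1]
grip_width: 0.595
grip_force: 50.0
```

```bash
for i in 1 2; do python3 -m crank '[[0.4,0,0,-0.005,0],[0.4,0,0,-0.005,0],[0.4,0,0,-0.005,0]]'|grep -E 'pos|ft'; done;  python3 -c "
from h import *
s=get_state();print(s['ft_force'],s['torque'],s['position'])"
```

```text
position: [0.6467, -0.028, 0.134]
ft_force: [-0.4, -0.5, -3.3]
position: [0.6467, -0.028, 0.133]
ft_force: [-0.4, 0.3, -1.1]
[-0.44620126  0.28455972 -1.07378553] [ 0.07812479  0.10413361 -0.02705987] [ 0.64667607 -0.02802185  0.13296052]
```

```bash
python3 -m crank '[[0.4,0,0,-0.002,0],[0.4,0,0,-0.004,0],[0.4,0,0,-0.004,0],[0.4,0,0,-0.004,0]]'; python3 -c "
from h import *
s=get_state();print(s['ft_force'],s['torque'],s['position'])";  python3 -m crank '[[0.4,0,0,0,0],[0.4,0,0,0,0],[0.4,0,0,0,0]]' 4; python3 -c "
from h import *
s=get_state();print(s['ft_force'],s['torque'],s['position']);save('side','d3.png')"
```

```text
time: 13.05
position: [0.6467, -0.028, 0.1321]
tool_rot: [2.343, 2.092, 0.001]
ft_force: [-1.5, 0.7, -0.4]
grip_width: 0.594
grip_force: 50.0
[-1.54925808  0.7029719  -0.36046841] [ 0.08687893  0.14312203 -0.02296663] [ 0.64668523 -0.02796938  0.13209161]
time: 13.42
position: [0.6467, -0.028, 0.132]
tool_rot: [2.343, 2.092, 0.0]
ft_force: [-1.0, 0.6, -0.1]
grip_width: 0.599
grip_force: 4.0
[-1.01123628  0.6352559  -0.10820851] [0.1716556  0.05108651 0.05101651] [ 0.64666137 -0.02800016  0.13198394]
```

View pics/d3.png

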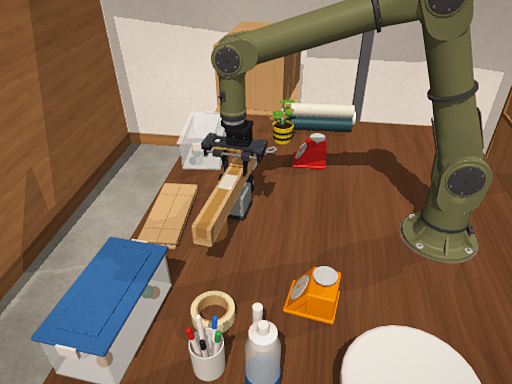

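```bash
for i in 1 2 3 4 5; do python3 -m crank '[[0.4,0,0,0,0]]' >/dev/null; python3 -c "
from h import *
s=get_state();print(s['ft_force'].round(2),s['torque'].round(3),s['position'],s['grip_width'])"; done; python3 - <<'E'
from h import *
c=get_calibration('side'); b=save('side','d4.png'); a=save('scene','s2.png')
s=get_state(); ax=np.array([.113,.9936,0]); lat=np.array([.9936,-.113,0]); g=s['position']*1; 
for z in (.171,.111):
  for e in (.295,-.145):
    for w in(-.026,.026):
      X=g+ax*e+lat*w; X[2]=z; print(z,e,w,np.round(proj(c,X)),np.round(proj(get_calibration('scene'),X)))
cv2.imwrite('pics/c2.png',np.hstack([cv2.resize(a[110:290,130:320],None,fx=2,fy=2)[:,:,::-1],cv2.resize(b[90:270,160:350],None,fx=2,fy=2)[:,:,::-1]]))
E
```

```text
[-0.42  0.79 -0.08] [ 0.115  0.101 -0.017] [ 0.64666558 -0.02799402  0.13197965] 0.5930975018021383
[ 1.27  0.59 -0.6 ] [ 0.114  0.001 -0.049] [ 0.64665572 -0.0280065   0.13196026] 0.597405925043479
[ 0.29 -0.2  -0.69] [ 0.168 -0.028 -0.088] [ 0.64666764 -0.02797971  0.13195821] 0.598727806796027
[ 0.99  0.76 -0.53] [ 0.132 -0.046 -0.015] [ 0.64664039 -0.02801028  0.13195559] 0.5954548368375602
[-0.03  1.35 -0.09] [ 0.216 -0.067  0.04 ] [ 0.64663094 -0.02800106  0.13190755] 0.5992168555569475
0.171 0.295 -0.026 [210. 230.] [318. 237.]
0.171 0.295 0.026 [191. 227.] [304. 249.]
0.171 -0.145 -0.026 [255. 148.] [205. 159.]
0.171 -0.145 0.026 [241. 146.] [191. 166.]
0.111 0.295 -0.026 [211. 247.] [315. 253.]
0.111 0.295 0.026 [193. 244.] [302. 265.]
0.111 -0.145 -0.026 [255. 163.] [206. 174.]
0.111 -0.145 0.026 [241. 161.] [193. 181.]
```

View pics/c2.png

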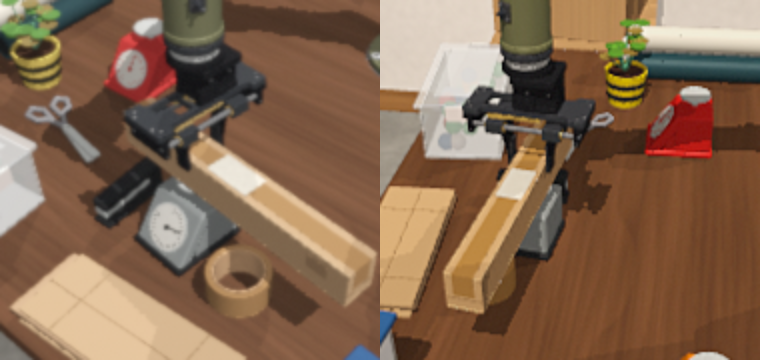

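The carton rests on the pan, with the dial needle deflected and the sides looking level. Releasing slightly first, to check.

```bash
python3 -m crank '[[0.61,0,0,0,0],[0.63,0,0,0,0]]'; python3 - <<'E'
from h import *
b=save('side','d5.png'); a=cv2.imread('pics/d4.png')[:,:,::-1]
d=cv2.absdiff(a,b).max(2); print('changed',(d>40).sum())
s=get_state();print(s['ft_force'],s['torque'])
E
python3 -m crank '[[0.66,0,0,0,0],[0.66,0,0,0,0]]'; python3 - <<'E'
from h import *
b=save('side','d6.png'); a=cv2.imread('pics/d4.png')[:,:,::-1]
d=cv2.absdiff(a,b).max(2); print('changed',(d>40).sum())
s=get_state();print(s['ft_force'],s['torque'])
E
```

```text
time: 14.45
position: [0.6465, -0.0284, 0.1319]
tool_rot: [2.343, 2.092, -0.0]
ft_force: [0.1, 0.2, -0.2]
grip_width: 0.628
grip_force: 0.0
changed 73
[ 0.22219538 -0.76195615 -0.76297686] [0.00622172 0.01124838 0.00920581]
time: 14.75
position: [0.6465, -0.0281, 0.1319]
tool_rot: [2.343, 2.092, -0.0]
ft_force: [0.4, -0.0, 0.4]
grip_width: 0.656
grip_force: 0.0
changed 131
[-0.2856443  -0.04401656 -1.21839514] [-0.01962302  0.03744597  0.02631781]
```

```bash
python3 -m crank '[[0.8,0,0,0,0],[1,0,0,0,0],[1,0,0,0,0]]'; python3 -m crank '[[1,0,0,0.05,0],[1,0,0,0.15,0],[1,0,0,0.3,0],[1,0,0,0.5,0],[1,0,0,0.6,0]]'; python3 -m crank '[[1,0,0,0,0],[1,0,0,0,0],[1,0,0,0,0]]'; python3 - <<'E'
from h import *
a=save('scene','s3.png');b=save('side','d7.png')
cv2.imwrite('pics/c3.png',np.hstack([cv2.resize(a[110:290,130:320],None,fx=2,fy=2)[:,:,::-1],cv2.resize(b[90:270,160:350],None,fx=2,fy=2)[:,:,::-1]]))
E
```

```text
time: 15.18
position: [0.6465, -0.028, 0.1319]
tool_rot: [2.343, 2.092, 0.0]
ft_force: [0.4, -1.0, -0.2]
grip_width: 0.914
grip_force: 0.0
time: 15.8
position: [0.6479, -0.028, 0.2567]
tool_rot: [2.341, 2.09, 0.007]
ft_force: [-0.5, 0.3, -0.3]
grip_width: 0.999
grip_force: 0.0
time: 16.18
position: [0.6458, -0.028, 0.2505]
tool_rot: [-2.342, -2.091, 0.003]
ft_force: [-0.4, 0.0, 0.1]
grip_width: 1.0
grip_force: 0.0
```

View pics/c3.png

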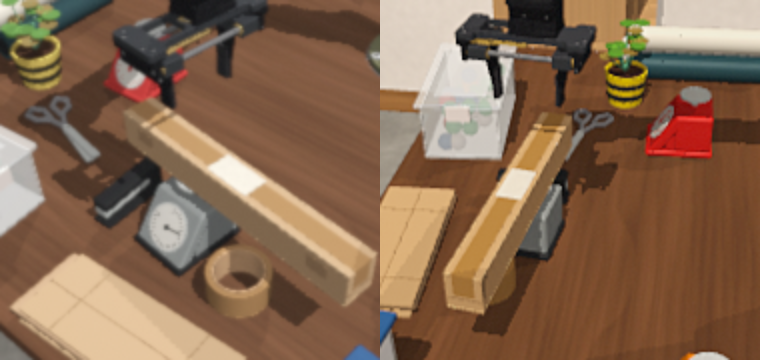

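The carton lies level on the pan by itself and has not moved since it was released. The gripper is clear of it and the neighbouring things haven't moved. Handing in.

```bash
python3 -m crank '[[1,0,0,0,0],[1,0,0,0,0],[1,0,0,0,0],[1,0,0,0,0]]' >/dev/null; python3 -c "
from bench import *
print(close_job())"
```

```text
the job is handed in; nothing more can be done
None
```

The job is handed in: the carton, gripped about 75 mm from its centre and near its balance point, rests level by itself on the grey scale's pan with both ends in the air, gripper clear and nothing else seen to move; no verdict came back.

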